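# Re-hang the bush rack on the sprung hanger

## Task

Take the rack of brass bushes off the plain hanger and hang it on the sprung hanger, carrying it level and never setting it down on the way. Lay its bar on the hanger's arms in front of the notches, slide it back gently against the sprung buffer, without forcing it, and let it down fully home into both notches, then let go. Leave everything else on the bench where it is.

Things in the scene. Friction and masses are not known exactly. Their poses are not given: they have to be found in the camera images.
- rack_grip (a point): The hanging rack, ~0.4 kg: dark steel tray of brass bushes hung by 2 straps from a round bar (dia 10 mm, 120 mm long along y). A flat upright tab (10 mm thick in x, 36 wide in y) rises from the bar to 62 mm above its axis. This point: mid-tab, 44 mm above the bar's axis; grip here, fingers closing along x. Tray 64 x 134 mm, underside 105 mm below the bar. z up.
- plain_seat (a point): Centre of the bar as it hangs at the start, 170 mm above the table, on the plain hanger: two fixed arms (10 mm wide, 45 mm either side of the middle) pointing to its -x, with shallow open saddles. Saddle lips reach 6 mm above this point: lift the bar 15 to 40 mm to clear them, then draw the rack out to -x (the tray hangs under the arms, whose tips are 30 mm in front). Crosshead 85 mm behind (+x), its top 16 mm above the point.
- sprung_hanger: Hanger of the same build; origin under its foot, x back to the crosshead, z up. Its two arms (10 mm wide, 45 mm either side of the middle, between the rack's straps, inner faces 58 mm off its middle) telescope and are clamped 0 to 35 mm out to -x. How far is NOT reported: find it by feel or by eye. Notches and buffer go with them. Press on it with under 40 N in all.
- sprung_seat (a point): Fixed point of the sprung hanger, 170 mm above the table, x back to the crosshead: the seated bar's centre if the arms were 0 mm out; with the arms e mm out the seat is e mm to -x, same height. Notch: front wall 5 mm in front of the seated centre, 9 mm deep. Level arm tops run from 5 to 60 mm in front of the seat; a bar lying on them is 9 mm above seated height.
- sprung_landing (a point): Fixed point of the sprung hanger, 50 mm in front (-x) of sprung_seat and 9 mm above it: centre of a bar laid on the level arm tops; here it lies short of the buffer however far the arms are out. From here the bar slides back (+x) 10 to 45 mm until it meets the buffer. As the tray hangs under the arms, the rack must come in level from the front: the arm tips can be 95 mm in front of sprung_seat.
- buffer (a joint): Push-back of the sprung buffer in m: 0 at rest, 0.005 bar seated, 0.010 hard end. A plate 76 mm wide between the arms, blocking the notches from above (top 13 mm above the seated bar's centre). A bar slid back meets it 5 mm in front of its seat and can drop in once the plate is 5 mm or more back. Spring: 3.2 N at rest, 0.8 N more per mm.
- oil: Bystander: small white oil bottle, 40 mm across, 85 mm tall; origin at its underside. Leave it alone.
- dish: Bystander: shallow steel dish, 70 mm across, 22 mm tall; origin at its underside. Leave it alone.
- big_bush: Bystander: large flanged brass bush, 32 mm across, 30 mm tall; origin at its underside. Leave it alone.
- brush: Bystander: cleaning brush lying flat; origin at its underside. Leave it alone.
- spanner: Bystander: spanner lying flat; origin at its underside. Leave it alone.
- jar: Bystander: amber glass jar, 60 mm across, 70 mm tall; origin at its underside. Leave it alone.
- vee_block: Bystander: steel vee block, 60 x 44 x 36 mm; origin at its underside. Leave it alone.

How it is judged:
On the way, in this order (a step that is already met when the one before it is completed fails the run):
1. the rack is off the plain hanger, level and carried clear of it (horizontal distance between rack_grip and plain_seat above 0.1 m and angle between rack_grip's own z axis and vertical below 0.25 rad), for 0.1 s.
2. the rack's bar pushes the sprung buffer back (value of joint buffer above 0.004 m and horizontal distance between rack_grip and sprung_seat below 0.06 m and contact force between rack and sprung_hanger above 1 N), for 0.2 s.
At the end, for the whole second after the job is handed in: The rack hangs at rest and level (within 7 degrees) on the sprung hanger with its bar fully down in both notches (height within 3 mm of seated), held by the buffer, which stands pushed back 3 to 8 mm (z of rack_grip in the frame of sprung_seat between 0.041 and 0.047 m and x of rack_grip in the frame of sprung_seat between -0.045 and 0.01 m and value of joint buffer between 0.003 and 0.008 m and angle between rack_grip's own z axis and vertical below 0.12 rad and linear speed of rack below 0.02 m/s); the robot touches nothing.
It fails at once if the rack is tipped more than 15 degrees (angle between rack_grip's own z axis and vertical above 0.26 rad).
It fails at once if the rack is pressed on the sprung hanger with more than 40 N, all contacts summed (contact force between rack and sprung_hanger above 40 N).
It fails at once if the rack is set down (its tray comes within 30 mm of the table) (height (world z) of rack_grip below 0.179 m).
It fails at once if a bystander is moved more than 20 mm (distance of any of oil, dish, big_bush, brush, spanner, jar, vee_block from where it was at the start of the episode above 0.02 m).
It also fails if it takes over 58 s, if anything falls off the work surface, if the arm or the gripper's body presses on something with over 40 N, if the wrist force passes 120 N, or if a joint passes its speed limit or range.

## Robot

A 7-joint arm with a two-finger parallel gripper is mounted at the origin on the work surface. World frame = base frame: x ahead of the robot, y to its left, z up, the work surface at z = 0. Lengths are in m, angles in rad, forces in N, time in s.
With the tool pointing down it reaches from about 0.4 to 0.75 m from the base axis. Payload 19.5 kg.
Tool frame: the origin (TCP) lies on the centre line of the jaws, within the pads' length; the fingertips stand 11 mm ahead of it and the grasp point (between the pads) lies 8 mm behind it; z points along the fingers, y is the direction in which the jaws open and shut (so a half turn about z gives the same grasp; the last joint's range is limited). The gripper opens to 85 mm and grips with 20 to 120 N. Pads are 22 mm wide; open, the fingers measure 114 mm over their backs; the gripper's body (76 mm by 85 mm) begins 54 mm behind the grasp point. The pads swing forward as they close: fully open they stand 13 mm farther back than shut.
Start: joints at [1.288, 0.707, -0.028, 1.485, 0.022, 0.951, -0.075], TCP at [0.137, -0.558, 0.242] pointing down, gripper open.
Joint ranges: [-2.71, 2.71], [-0.32, 2.16], [-1.57, 1.52], [0, 2.45], [-1.46, 4.6], [0, 2.02], [-2.83, 2.83]. Speed limits (rad/s): [1.89, 1.89, 2.57, 2.57, 3.01, 3.01, 3.01].

## Interface

Orientations are given as a unit quaternion [x, y, z, w].
In Python, from bench import get_obs, snapshot, calibration, sign_off, spot_in, regions_of gives the robot as it stands. The module is installed in compiled form; this text tells all that it offers.
- The arm moves only by the shell command python3 -m creep 'ROWS' [OPENING] [FORCE]. ROWS is a JSON object of lists of equal length, an entry for each row: "delta_pos": the shift along the world's x, y, z in units of 25 mm (1.0 is 25 mm), a list of three; "rot": the turn, a rotation vector about the world's x, y, z in units of 8 degrees (1.0 is 8 degrees), a list of three. In form: {"delta_pos": [[tx, ty, tz], ...], "rot": [[rx, ry, rz], ...]}. A call has 1 to 8 rows; each row shifts and turns the pose as measured when the row begins; what a row does not reach is not made up. A row lasts 1/10 s, in which the tool goes at most 50 mm and 8.59 degrees, less where a joint would pass 70% of its speed; a pose out of reach is approached as far as the arm can. A call is refused whole if a number of a shift passes 1 or a number of a turn 1, either way. A call with a gripper value outside its range is refused whole. OPENING is the finger opening in mm, from 0 to 85.4, set as the call begins (- or left out, the last holds). The fingers move at their own pace and stop on an object; FORCE is the grip in N (left out, the last holds). Time passes only in rows, so rows that do not move let the fingers close. It gives the time, the measured TCP pose, the force and the opening at its end, in the units of the state.
- get_obs(): the state, without advancing time (a new reading comes with each control period).
- snapshot(name): name is "scene" or "top" or "wrist"; returns (picture, depth): 420x560x3 uint8, red, green, blue; 420x560 float32, m along the optical axis (not along the pixel's ray), 0 where there is no reading.
- calibration(name): a dict with "K" (3x3 intrinsics, pixels), "cam_to_world" (4x4, takes a point from camera to world coordinates). Camera axes: x right, y up, looking along -z (the intrinsics and any distortion apply to the point x, -y, -z); pixel columns grow to the right and rows downward; lengths in m; the calibration is good to about 2 mm. A picture is of the moment at which its call begins: read the wrist's pose just before it. calibration takes no time and is no camera call; for the wrist camera it gives the pose at the moment of the call.
- sign_off(): hands the job in, once; it reports no verdict.
Trained networks look in the newest picture that a camera, given by its name, has taken for a name from the list of things; names that differ only in an ending like _2 or _b are one class to them, and where a whole thing is asked for, a point or a joint stands for the part that bears it (a point fixed in the world has none). Each returns a list of dicts, best first, with "p" (0 to 1); they miss things now and then, are a little off and sometimes report something else, mostly with a low value. They report only what shows in the picture. A call takes as long as a camera call.
- spot_in(camera, label): "extent" ([left, top, right, bottom] in pixels, round what is visible of it).
- regions_of(camera, label): "pixels" (420x560 bool, what is visible of it) and "extent" ([left, top, right, bottom] in pixels, round what is visible of it).
The state is a dict: "t": time; "qpos": joint angles; "joint_velocities": joint speeds; "joint_torque": joint torques, N m; "ee_pos": TCP position; "tool_rot": TCP orientation; "wrist_force": force on the tool from outside, world axes, zero at the start; "ft_torque": the same for the moment, N m; "finger_gap": finger opening in m.
Only numpy, scipy, OpenCV 4.12 (cv2) and the standard library are available. Lean on these libraries where they do the work, as an engineer would, in place of code of your own. Each camera call takes 0.05 s, during which the arm holds its last target.

## Working session

There is one attempt and no reset: what is moved stays moved. The work goes in short steps, Python scripts to look and compute and a shell command to move; the robot and the scene stay as the last step left them, time stands still between calls to the robot, and variables do not carry over. Pictures are saved under pics/ and viewed, and the job is handed in when it is done.

```bash
mkdir -p pics; cat > h.py <<'E'
import numpy as np, cv2
from bench import *
def snap(cam,name):
    c=calibration(cam); p,d=snapshot(cam)
    cv2.imwrite(f'pics/{name}.png',p[:,:,::-1]); np.savez(f'pics/{name}.npz',p=p,d=d,K=c['K'],T=c['cam_to_world'])
    return p,d,np.array(c['K']),np.array(c['cam_to_world'])
def cloud(d,K,T):
    v,u=np.mgrid[:d.shape[0],:d.shape[1]]
    x=(u-K[0,2])/K[0,0]*d; y=(v-K[1,2])/K[1,1]*d
    P=np.stack([x,-y,-d,np.ones_like(d)],-1)@T.T
    return P[...,:3]
E
python3 - <<'E'
from h import *
print(get_obs())
for c in ['scene','top']:
    p,d,K,T=snap(c,c+'0'); print(c,K.tolist(),T.round(3).tolist(), calibration(c).keys())
    for l in ['rack_grip','sprung_hanger','plain_seat','buffer','oil','jar','dish','vee_block','big_bush','brush','spanner']:
        r=spot_in(c,l)
        print(l,[(np.round(x['extent']).tolist(),round(x['p'],2)) for x in r[:2]])
E
```

```text
{'t': 0.0, 'qpos': array([ 1.28830426,  0.70709917, -0.02760398,  1.48498356,  0.02202026,
        0.95089609, -0.07547088]), 'joint_velocities': array([ 3.71626280e-06,  1.38809184e-03, -6.25980165e-05,  1.19910236e-04,
       -7.02916910e-04, -9.72167489e-04,  1.07559533e-05]), 'joint_torque': array([ 1.05348015e-03, -8.83209300e+01,  1.23482063e+00, -2.36170417e+01,
        1.69113837e-02,  6.29182628e-03, -3.27879036e-05]), 'ee_pos': array([ 0.13705182, -0.55817599,  0.24183341]), 'tool_rot': array([ 9.92759151e-01,  1.20120670e-01, -9.44263777e-05, -5.33297598e-04]), 'wrist_force': array([ 0.44023966,  0.16382289, -0.49390818]), 'ft_torque': array([-0.04465805, -0.01726107,  0.00825993]), 'finger_gap': 0.08545047294394639}
scene [[395.0683796644694, 0.0, 276.66068991485264], [0.0, 395.0683796644694, 211.37824394678984], [0.0, 0.0, 1.0]] [[0.238, -0.646, 0.725, 1.218], [0.971, 0.153, -0.183, -0.191], [0.007, 0.748, 0.664, 0.762], [0.0, 0.0, 0.0, 1.0]] dict_keys(['K', 'cam_to_world'])
rack_grip [([328.0, 186.0, 396.0, 260.0], 0.8)]
sprung_hanger [([182.0, 212.0, 259.0, 342.0], 0.7
[... 758 characters left out ...]
0.998, 1.653], [0.0, 0.0, 0.0, 1.0]] dict_keys(['K', 'cam_to_world'])
rack_grip [([192.0, 171.0, 245.0, 194.0], 0.62)]
sprung_hanger []
plain_seat [([195.0, 132.0, 245.0, 203.0], 0.76)]
buffer [([322.0, 147.0, 342.0, 181.0], 0.65)]
oil [([267.0, 160.0, 279.0, 176.0], 0.7)]
jar [([129.0, 184.0, 153.0, 208.0], 0.58), ([269.0, 244.0, 291.0, 264.0], 0.17)]
dish [([267.0, 241.0, 291.0, 264.0], 0.67)]
vee_block [([399.0, 168.0, 417.0, 190.0], 0.6), ([126.0, 230.0, 155.0, 293.0], 0.26)]
big_bush [([268.0, 242.0, 290.0, 263.0], 0.68), ([270.0, 223.0, 276.0, 231.0], 0.44)]
brush [([127.0, 231.0, 152.0, 294.0], 0.62)]
spanner [([396.0, 223.0, 419.0, 267.0], 0.72), ([320.0, 150.0, 343.0, 182.0], 0.49)]
```

```bash
python3 - <<'E'
import cv2
a=cv2.imread('pics/scene0.png'); cv2.imwrite('pics/s_a.png',cv2.resize(a[150:360,80:480],(800,420),interpolation=cv2.INTER_CUBIC))
a=cv2.imread('pics/top0.png'); cv2.imwrite('pics/t_a.png',cv2.resize(a[100:310,110:430],(800,525),interpolation=cv2.INTER_CUBIC))
E
```

```text
(no output)
```

View pics/s_a.png

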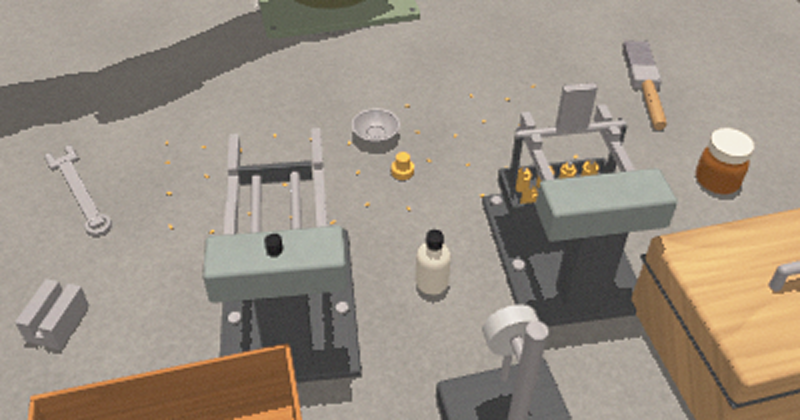

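View pics/t_a.png

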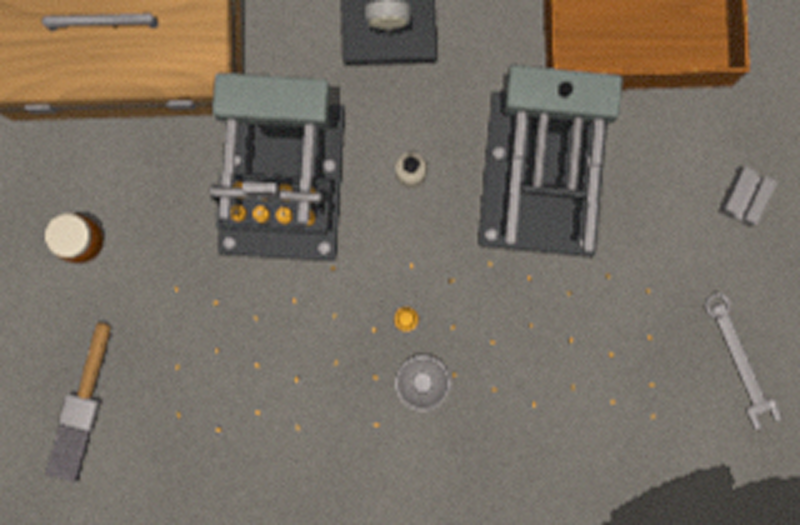

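The scene view shows the rack on the plain hanger at about (365,215) and the sprung hanger, with a black knob on its crosshead, at about (220,270). In the top view the rack is at (218,182) and the sprung hanger at (330,165), with the bush and dish in front of and between them. Next I'll work out positions.

```bash
python3 - <<'E'
from h import *
for n in ['top0','scene0']:
    f=np.load(f'pics/{n}.npz'); P=cloud(f['d'],f['K'],f['T']); 
    print(n,'table z',np.median(P[...,2][(np.abs(P[...,2])<.03)]))
    for nm,ylo,yhi in [('plain',0.05,.35),('sprung',-.28,0.02)]:
        m=(P[...,1]>ylo)&(P[...,1]<yhi)&(P[...,0]>.35)&(P[...,0]<.75)
        Q=P[m]; 
        print(nm,'hist z',np.histogram(Q[:,2],np.arange(0.03,.26,.01))[0].tolist())
        for lo,hi in [(.215,.245),(.18,.192),(.165,.18),(.15,.165)]:
            q=Q[(Q[:,2]>lo)&(Q[:,2]<hi)]
            if len(q)>5: 
                xy=q[:,:2]; r=cv2.minAreaRect((xy*1000).astype(np.float32))
                print(nm,lo,len(q),q.min(0).round(3),q.max(0).round(3),q.mean(0).round(3),r)
E
```

```text
top0 table z -0.000150678206920829
plain hist z [28, 33, 36, 234, 154, 229, 155, 48, 61, 13, 7, 16, 66, 196, 271, 641, 49, 8, 9, 23, 28, 0]
plain 0.215 56 [0.615 0.147 0.215] [0.628 0.182 0.239] [0.621 0.166 0.229] ((621.3611450195312, 164.5369110107422), (34.119686126708984, 10.188404083251953), 85.6943130493164)
plain 0.18 679 [0.59 0.09 0.18] [0.75  0.22  0.192] [0.725 0.152 0.185] ((669.986572265625, 155.50531005859375), (129.28680419921875, 160.51895141601562), 89.66873168945312)
plain 0.165 366 [0.587 0.089 0.165] [0.749 0.23  0.18 ] [0.649 0.162 0.173] ((670.440185546875, 160.88768005371094), (130.6396942138672, 158.75901794433594), 85.13446044921875)
plain 0.15 167 [0.601 0.09  0.15 ] [0.744 0.226 0.165] [0.676 0.159 0.16 ] ((678.9940185546875, 159.08277893066406), (125.41690063476562, 144.72085571289062), 83.13011932373047)
sprung hist z [24, 26, 62, 35, 15, 37, 6, 8, 2, 0, 0, 8, 62, 256, 450, 682, 62, 9, 0, 0, 0, 0]
sprung 0.18 713 [ 0.56  -0.247  0.18 ] [ 0.75  -0.113  0.192] [ 0.716 -0.182  0.185] ((657.9591674804688, -174.0828094482422), (130.90704345703125, 189.26712036
[... 1213 characters left out ...]
61.06153869628906), 83.62796783447266)
sprung hist z [60, 58, 96, 59, 33, 57, 4, 10, 7, 5, 5, 1, 23, 274, 734, 1181, 57, 16, 0, 0, 0, 0]
sprung 0.18 1186 [ 0.613 -0.25   0.18 ] [ 0.75  -0.117  0.192] [ 0.721 -0.187  0.185] ((681.4961547851562, -183.604248046875), (136.77845764160156, 133.10682678222656), 0.0453527458012104)
sprung 0.165 841 [ 0.55  -0.25   0.165] [ 0.75  -0.113  0.18 ] [ 0.641 -0.174  0.173] ((656.2951049804688, -179.4807891845703), (112.01010131835938, 207.47219848632812), 80.09013366699219)
sprung 0.15 190 [ 0.563 -0.25   0.151] [ 0.75  -0.112  0.165] [ 0.63  -0.179  0.163] ((659.9138793945312, -177.87252807617188), (100.43071746826172, 205.79931640625), 76.91082763671875)
```

```bash
python3 - <<'E'
from h import *
# crosshead yaw: points z .182-.192 , x>.69
for n in ['top0','scene0']:
    f=np.load(f'pics/{n}.npz'); P=cloud(f['d'],f['K'],f['T']).reshape(-1,3)
    for nm,ylo,yhi in [('plain',0.05,.35),('sprung',-.28,0.02)]:
        m=(P[:,1]>ylo)&(P[:,1]<yhi)&(P[:,0]>.66)&(P[:,0]<.80)&(P[:,2]>.181)&(P[:,2]<.195)
        q=P[m]; r=cv2.minAreaRect((q[:,:2]*1000).astype(np.float32)); print(n,nm,'crosshead',len(q),np.median(q[:,2]).round(4),r)
        # front edge: min x by y-bin
        ys=np.arange(q[:,1].min()+.01,q[:,1].max()-.01,.006); e=[np.percentile(q[(abs(q[:,1]-y)<.003)][:,0],3) for y in ys]
        print(' front edge slope deg',np.degrees(np.arctan(np.polyfit(ys,e,1)[0])),'x mid',np.mean(e), 'y mid',ys.mean())
        # arms
        m=(P[:,1]>ylo)&(P[:,1]<yhi)&(P[:,0]>.54)&(P[:,0]<.685)&(P[:,2]>.160)&(P[:,2]<.185); q=P[m]
        img=np.zeros((170,220),np.uint8)
        g=((q[:,:2]-[.53,ylo])*1000).astype(int)
        y0=np.median(q[:,1])
        for s in (0,1):
            a=q[(q[:,1]>y0) if s else (q[:,1]<y0)]
            yc=np.median(a[:,1]); a=a[abs(a[:,1]-yc)<.02]
            for _ in range(5):
                p=np.polyfit(a[:,0],a[:,1],1); res=a[:,1]-np.polyval(p,a[:,0]); a=a[abs(res)<max(.007,1.5*res.std())]
            print('  arm',s,len(a),'slope deg',np.degrees(np.arctan(p[0])).round(2),'y at .62',np.polyval(p,.62).round(4),'xmin',np.sort(a[:,0])[:6].round(4),'z',np.median(a[:,2]).round(4))
E
```

```text
top0 plain crosshead 694 0.1852 ((729.8989868164062, 154.795654296875), (128.18357849121094, 50.09060287475586), 85.13117980957031)
 front edge slope deg 5.258777767370145 x mid 0.7076909903395263 y mid 0.15441077444645257
  arm 0 126 slope deg -4.95 y at .62 0.1198 xmin [0.5873 0.5877 0.5883 0.5883 0.5895 0.5896] z 0.171
  arm 1 116 slope deg -4.39 y at .62 0.2094 xmin [0.5951 0.5954 0.5956 0.5962 0.5979 0.5982] z 0.1706
top0 sprung crosshead 676 0.1855 ((716.8302612304688, -178.898193359375), (129.3221435546875, 73.48936462402344), 82.64231872558594)
 front edge slope deg 6.916450948150909 x mid 0.7043624906518217 y mid -0.18314382304604576
  arm 0 157 slope deg -6.28 y at .62 -0.2109 xmin [0.5463 0.5465 0.5467 0.547  0.5491 0.5497] z 0.1703
  arm 1 159 slope deg -7.41 y at .62 -0.1216 xmin [0.5575 0.5576 0.5577 0.5582 0.5603 0.5608] z 0.1707
scene0 plain crosshead 1193 0.1852 ((736.0037841796875, 152.3876953125), (129.86349487304688, 51.512123107910156), 85.37394714355469)
 front edge slope deg 4.823808411113435 x mid 0.7138166603891524 y mid 0.15091460555281405
  arm 0 199 slope deg -3.72 y at .62 0.1162 xmin [0.5905 0.5906 0.5921 0.5932 0.5935 0.5942] z 0.1677
  arm 1 186 slope deg -3.22 y at .62 0.2059 xmin [0.5979 0.5993 0.6003 0.6004 0.601  0.6026] z 0.1691
scene0 sprung crosshead 1441 0.1853 ((734.5357666015625, -183.43890380859375), (130.03330993652344, 51.28251647949219), 83.29310607910156)
 front edge slope deg 7.4347537784361055 x mid 0.7117145724231881 y mid -0.18610658986398665
  arm 0 222 slope deg 6.56 y at .62 -0.2038 xmin [0.5505 0.5512 0.5514 0.5541 0.5545 0.5554] z 0.1732
  arm 1 196 slope deg -23.05 y at .62 -0.1353 xmin [0.5784 0.5788 0.5836 0.5867 0.5914 0.5941] z 0.1735
```

```bash
python3 -m creep '{"delta_pos": [[0.5,0,1],[1,0.3,1],[1,0.6,1],[1,0.6,1],[1,0.8,0.8],[1,1,0.3],[1,1,0],[1,1,0]], "rot": [[0,0,0],[0,0,0.5],[0,0,1],[0,0,1],[0,0,1],[0,0,1],[0,0,1],[0,0,1]]}' 85
python3 - <<'E'
from h import *
for n in ['top0','scene0']:
    f=np.load(f'pics/{n}.npz'); P=cloud(f['d'],f['K'],f['T']).reshape(-1,3)
    m=(P[:,0]>.72)&(P[:,0]<1); 
    for lo in np.arange(-.4,.5,.1):
        q=P[m&(P[:,1]>lo)&(P[:,1]<lo+.1)]; print(n,lo.round(2),q[:,2].max().round(3) if len(q) else '')
E
```

```text
t: 2.0
ee_pos: [0.3268, -0.4223, 0.3745]
tool_rot: [0.833, 0.553, -0.003, 0.001]
wrist_force: [0.3, -0.8, -0.3]
finger_gap: 0.0848
top0 -0.4 0.099
top0 -0.3 0.194
top0 -0.2 0.207
top0 -0.1 0.16
top0 -0.0 0.204
top0 0.1 0.193
top0 0.2 0.194
top0 0.3 0.157
top0 0.4 0.156
scene0 -0.4 0.093
scene0 -0.3 0.189
scene0 -0.2 0.201
scene0 -0.1 0.161
scene0 -0.0 0.202
scene0 0.1 0.189
scene0 0.2 0.188
scene0 0.3 0.153
scene0 0.4 0.152
```

```bash
python3 -m creep '{"delta_pos": [[1,1,0],[1,1,0],[1,1,0],[1,1,0],[1,1,0],[0.8,1,0],[0.6,1,0],[0,0.6,0]], "rot": [[0,0,1],[0,0,1],[0,0,0],[0,0,0],[0,0,0],[0,0,0],[0,0,0],[0,0,0]]}'
python3 - <<'E'
from h import *
p,d,K,T=snap('wrist','w1'); print(K,T.round(3))
E
```

```text
t: 2.8
ee_pos: [0.4943, -0.2217, 0.3748]
tool_rot: [0.741, 0.672, -0.002, 0.002]
wrist_force: [0.4, -0.4, -0.6]
finger_gap: 0.0849
[[319.66296997   0.         281.38224857]
 [  0.         319.66296997 210.02200055]
 [  0.           0.           1.        ]] [[ 0.995  0.093  0.031  0.502]
 [-0.098  0.944  0.315 -0.141]
 [-0.    -0.317  0.949  0.505]
 [ 0.     0.     0.     1.   ]]
```

View pics/w1.png

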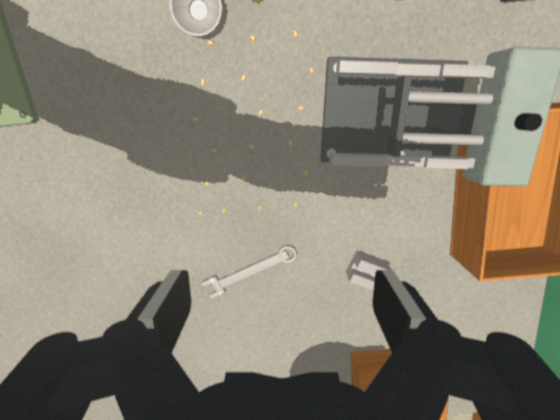

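The sprung hanger is at (330–550, 50–185). Its arms are at rows 70 and 160, with seams near columns 440 and 425, and the buffer plate is near column 405.

```bash
python3 - <<'E'
from h import *
f=np.load('pics/w1.npz'); a=f['p'][:,:,::-1][35:195,310:560]
cv2.imwrite('pics/w1z.png',cv2.resize(a,(800,512),interpolation=cv2.INTER_CUBIC))
P=cloud(f['d'],f['K'],f['T'])
print('table',np.median(P[250:330,200:350,2]))
yaw=np.radians(-6.9); o=np.array([.62,-.166]); R=np.array([[np.cos(yaw),-np.sin(yaw)],[np.sin(yaw),np.cos(yaw)]])
for r in (64,68,72,98,160,165):
    print(r,[ (c,(P[r,c]*1000).round(0).astype(int).tolist()) for c in range(328,500,8)])
E
```

```text
table -1.6475736770216187e-05
64 [(328, [573, -95, 11]), (336, [583, -97, 16]), (344, [565, -112, 172]), (352, [572, -113, 173]), (360, [580, -114, 174]), (368, [587, -114, 173]), (376, [595, -115, 174]), (384, [602, -116, 175]), (392, [610, -116, 173]), (400, [621, -117, 164]), (408, [684, -107, 13]), (416, [696, -108, 12]), (424, [708, -109, 12]), (432, [719, -110, 12]), (440, [730, -111, 11]), (448, [742, -112, 11]), (456, [752, -113, 13]), (464, [764, -114, 12]), (472, [782, -115, 0]), (480, [794, -116, -2]), (488, [714, -124, 151]), (496, [714, -126, 164])]
68 [(328, [572, -101, 11]), (336, [560, -113, 153]), (344, [565, -115, 173]), (352, [572, -116, 175]), (360, [580, -117, 174]), (368, [587, -118, 174]), (376, [595, -118, 172]), (384, [602, -119, 175]), (392, [610, -120, 173]), (400, [621, -120, 164]), (408, [628, -121, 165]), (416, [637, -122, 163]), (424, [644, -123, 164]), (432, [652, -123, 165]), (440, [660, -124, 164]), (448, [665, -125, 170]), (456, [672, -126, 172]), (464, [679, -127, 172]), (472, [686, -127, 172]), (480, [695, -128, 171]), (488, [702, -129, 173]), (49
[... 1527 characters left out ...]
6, [678, -215, 172]), (464, [686, -216, 172]), (472, [698, -218, 166]), (480, [702, -217, 174]), (488, [704, -216, 183]), (496, [711, -216, 185])]
165 [(328, [567, -242, -2]), (336, [553, -208, 174]), (344, [561, -209, 174]), (352, [569, -210, 173]), (360, [577, -210, 175]), (368, [586, -211, 174]), (376, [594, -212, 174]), (384, [603, -213, 173]), (392, [614, -215, 165]), (400, [623, -217, 164]), (408, [632, -218, 163]), (416, [639, -218, 165]), (424, [648, -219, 166]), (432, [653, -218, 172]), (440, [662, -219, 171]), (448, [671, -220, 170]), (456, [679, -221, 171]), (464, [687, -221, 172]), (472, [699, -224, 165]), (480, [702, -223, 174]), (488, [704, -221, 185]), (496, [711, -221, 186])]
```

View pics/w1z.png

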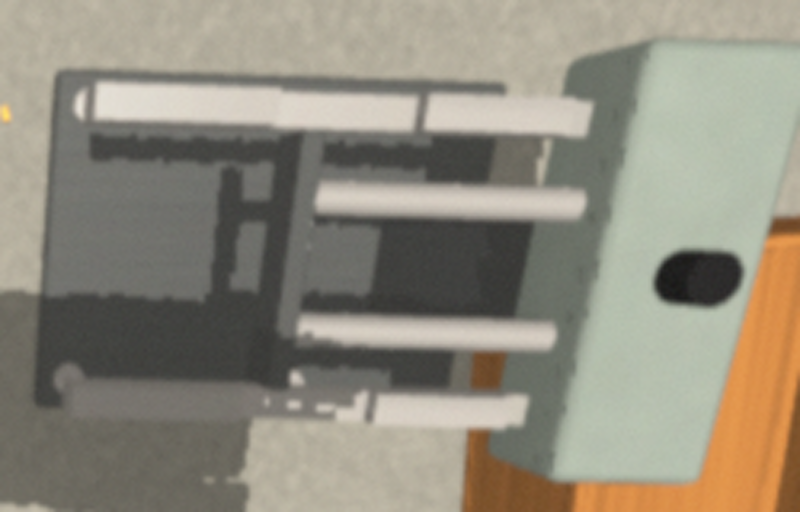

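```bash
cat > arms.py <<'E'
from h import *
def arms(P,xr,yr):
    m=(P[...,0]>xr[0])&(P[...,0]<xr[1])&(P[...,1]>yr[0])&(P[...,1]<yr[1])&(P[...,2]>.158)&(P[...,2]<.179)
    Q=P[m]
    return Q
E
python3 - <<'E'
from arms import *
f=np.load('pics/w1.npz'); P=cloud(f['d'],f['K'],f['T'])
Q=P[(P[...,2]>.160)&(P[...,2]<.178)&(P[...,0]<.69)&(P[...,0]>.54)]
arm=[]
for lo,hi in [(-.135,-.105),(-.226,-.196)]:
    q=Q[(Q[:,1]>lo)&(Q[:,1]<hi)]
    xs=np.arange(.565,.69,.005); lo_=[];hi_=[]
    for x in xs:
        s=q[abs(q[:,0]-x)<.003]; lo_.append(s[:,1].min()); hi_.append(s[:,1].max())
    pl=np.polyfit(xs,lo_,1);ph=np.polyfit(xs,hi_,1)
    print('slope',np.degrees(np.arctan([pl[0],ph[0]])).round(2),'y@.62',np.polyval(pl,.62).round(4),np.polyval(ph,.62).round(4))
    top=q[q[:,2]>.1705]; fl=q[q[:,2]<.168]
    front=top[top[:,0]<.64]
    print(' tip',np.sort(q[:,0])[[3,10]].round(4),' top end',np.sort(front[:,0])[[-10,-3]].round(4),'floor start/end',np.percentile(fl[fl[:,0]<.68][:,0],[2,98]).round(4), 'rear top start',np.percentile(top[top[:,0]>.64][:,0],2).round(4))
# plate top
pl=P[(P[...,2]>.179)&(P[...,2]<.188)&(P[...,0]<.66)&(P[...,0]>.58)&(P[...,1]<-.12)&(P[...,1]>-.22)]
print('plate',len(pl)); 
b=np.arange(-.205,-.13,.008)
fe=[(y.round(3),np.percentile(pl[abs(pl[:,1]-y)<.004][:,0],[5,95]).round(4).tolist()) for y in b if (abs(pl[:,1]-y)<.004).sum()>2]
print(fe)
x=[e[1][0] for e in fe]; y=[e[0] for e in fe]; print(np.degrees(np.arctan(np.polyfit(y,x,1)[0])), pl[:,1].min(),pl[:,1].max(),np.median(pl[:,2]))
r=cv2.minAreaRect((pl[:,:2]*1000).astype(np.float32)); print(r)
c=P[(P[...,2]>.181)&(P[...,2]<.195)&(P[...,0]>.68)&(P[...,0]<.8)&(P[...,1]<-.05)&(P[...,1]>-.3)]; print(cv2.minAreaRect((c[:,:2]*1000).astype(np.float32)),len(c))
E
```

```text
slope [-7.01 -7.19] y@.62 -0.1274 -0.1164
 tip [0.5596 0.5599]  top end [0.6184 0.6188] floor start/end [0.5604 0.6602] rear top start 0.6594
slope [-7.12  1.26] y@.62 -0.217 -0.203
 tip [0.5484 0.5487]  top end [0.6097 0.61  ] floor start/end [0.5493 0.6667] rear top start 0.6483
plate 661
[(np.float64(-0.205), [0.6095, 0.6157]), (np.float64(-0.197), [0.6099, 0.6164]), (np.float64(-0.189), [0.6108, 0.6178]), (np.float64(-0.181), [0.6118, 0.6183]), (np.float64(-0.173), [0.6126, 0.6193]), (np.float64(-0.165), [0.6137, 0.6205]), (np.float64(-0.157), [0.6147, 0.6213]), (np.float64(-0.149), [0.6161, 0.6223]), (np.float64(-0.141), [0.6169, 0.6234]), (np.float64(-0.133), [0.618, 0.6242])]
6.988213837361661 -0.20416591849565618 -0.1287160962418134 0.1823369041517397
((617.2589111328125, -166.41209411621094), (75.74019622802734, 7.681991100311279), 82.86222076416016)
((731.0980834960938, -180.84036254882812), (130.11489868164062, 50.69064712524414), 82.79814147949219) 6855
```

```bash
python3 -m creep '{"delta_pos": [[1,1,0],[0.6,1,0],[0.6,1,0],[0.5,1,0],[0.5,1,0],[0.4,1,0],[0.3,1,0],[0,1,0]], "rot": [[0,0,0],[0,0,0],[0,0,0],[0,0,0],[0,0,0],[0,0,0],[0,0,0],[0,0,0]]}'
python3 -m creep '{"delta_pos": [[0.2,1,0],[0,1,0],[0,0.4,0],[0,0,0]], "rot": [[0,0,0.1],[0,0,0],[0,0,0],[0,0,0]]}'
python3 - <<'E'
from h import *
print(get_obs()['ee_pos'])
p,d,K,T=snap('wrist','w2')
E
```

```text
t: 3.65
ee_pos: [0.591, -0.0207, 0.3756]
tool_rot: [0.744, 0.668, -0.004, 0.004]
wrist_force: [0.5, -0.6, 0.6]
finger_gap: 0.0851
t: 4.05
ee_pos: [0.5953, 0.0415, 0.3758]
tool_rot: [0.739, 0.674, -0.004, 0.004]
wrist_force: [0.4, -0.0, -0.5]
finger_gap: 0.085
[0.59531923 0.04150502 0.37581082]
```

View pics/w2.png

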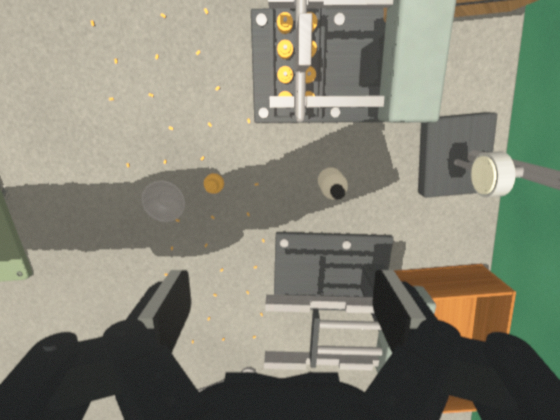

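The tab is at about (305,40), with the bar at column 300 and the crosshead at about (415,60).

```bash
python3 - <<'E'
from h import *
f=np.load('pics/w2.npz'); P=cloud(f['d'],f['K'],f['T'])
t=P[(P[...,2]>.222)&(P[...,2]<.24)&(P[...,0]>.57)&(P[...,0]<.67)&(P[...,1]>.08)&(P[...,1]<.25)]
print('tab',len(t),t.min(0).round(4),t.max(0).round(4),cv2.minAreaRect((t[:,:2]*1000).astype(np.float32)),np.median(t[:,2]))
tt=t[t[:,2]>.2285];print(cv2.minAreaRect((tt[:,:2]*1000).astype(np.float32)))
c=P[(P[...,2]>.181)&(P[...,2]<.195)&(P[...,0]>.68)&(P[...,0]<.8)&(P[...,1]>0.05)&(P[...,1]<.25)]; print('ch',cv2.minAreaRect((c[:,:2]*1000).astype(np.float32)),len(c))
b=P[(P[...,2]>.168)&(P[...,2]<.18)&(P[...,0]>.60)&(P[...,0]<.64)&(P[...,1]>0.07)&(P[...,1]<.14)]
for y in np.arange(.1,.14,.006):
    s=b[(abs(b[:,1]-y)<.003)&(b[:,2]>.172)]
    if len(s): print(y.round(3),s[:,0].min().round(4),s[:,0].max().round(4),s[:,2].max().round(4))
E
```

```text
tab 717 [0.6181 0.1472 0.2232] [0.6304 0.1832 0.2336] ((624.5011596679688, 165.19247436523438), (35.81278610229492, 10.220308303833008), 84.95661163330078) 0.231367865714937
((624.4474487304688, 165.27865600585938), (35.66556167602539, 10.0444917678833), 84.84184265136719)
ch ((732.6053466796875, 142.82537841796875), (103.30958557128906, 50.214630126953125), 85.1358413696289) 6643
0.1 0.6163 0.6214 0.1732
0.106 0.6114 0.6266 0.176
0.112 0.6158 0.6398 0.1775
0.118 0.6005 0.6399 0.1774
0.124 0.6 0.64 0.1774
0.13 0.6173 0.6254 0.1754
0.136 0.6177 0.6259 0.1761
```

```bash
python3 -m creep '{"delta_pos": [[0.4,1,0],[0.4,1,0],[0.2,1,-0.4],[0.1,1,-1],[0,0.5,-1],[0,0.2,-0.6],[0,0,0],[0,0,0]], "rot": [[0.08,0,0],[0,0,0],[0,0,0],[0,0,0],[0,0,0],[0,0,0],[0,0,0],[0,0,0]]}'
```

```text
t: 4.9
ee_pos: [0.626, 0.147, 0.2996]
tool_rot: [0.745, 0.667, -0.001, 0.003]
wrist_force: [0.2, 0.4, 1.2]
finger_gap: 0.085
```

```bash
python3 -m creep '{"delta_pos": [[0,0.6,-0.2],[0,0.2,-0.8],[0,0,-1],[0,0,-1],[0,0,-0.6],[0,0,0],[0,0,0]], "rot": [[0.03,0,0.15],[0,0,0],[0,0,0],[0,0,0],[0,0,0],[0,0,0],[0,0,0]]}'
```

```text
t: 5.6
ee_pos: [0.6285, 0.1679, 0.2121]
tool_rot: [0.737, 0.676, 0.005, 0.003]
wrist_force: [1.0, -0.5, 0.2]
finger_gap: 0.0848
```

```bash
python3 -m creep '{"delta_pos": [[-0.16,-0.1,-0.25],[-0.03,0,0],[0,0,0]], "rot": [[0,0.08,0],[0,0,0],[0,0,0]]}'
```

```text
t: 5.9
ee_pos: [0.6242, 0.1655, 0.2079]
tool_rot: [0.737, 0.676, 0.002, -0.0]
wrist_force: [0.2, 1.4, 0.1]
finger_gap: 0.085
```

Aligned, so I'll close on the tab.

```bash
python3 -m creep '{"delta_pos": [[0,0,0],[0,0,0],[0,0,0],[0,0,0],[0,0,0],[0,0,0],[0,0,0],[0,0,0]], "rot": [[0,0,0],[0,0,0],[0,0,0],[0,0,0],[0,0,0],[0,0,0],[0,0,0],[0,0,0]]}' 4 60
```

```text
t: 6.7
ee_pos: [0.6245, 0.1657, 0.209]
tool_rot: [0.737, 0.676, 0.002, -0.0]
wrist_force: [-0.3, -0.6, 1.2]
finger_gap: 0.0092
```

```bash
python3 -m creep '{"delta_pos": [[0,0,0],[0,0,0],[0,0,0]], "rot": [[0,0,0],[0,0,0],[0,0,0]]}'
```

```text
t: 7.0
ee_pos: [0.6245, 0.1656, 0.209]
tool_rot: [0.737, 0.676, 0.002, 0.0]
wrist_force: [-1.2, -0.8, 2.2]
finger_gap: 0.0093
```

```bash
python3 -m creep '{"delta_pos": [[0,0,0.3],[0,0,0.4],[0,0,0.4],[0,0,0.3],[0,0,0]], "rot": [[0,0,0],[0,0,0],[0,0,0],[0,0,0],[0,0,0]]}'
```

```text
t: 7.5
ee_pos: [0.6243, 0.1656, 0.2472]
tool_rot: [0.737, 0.676, 0.002, -0.0]
wrist_force: [-0.2, -0.2, -4.1]
finger_gap: 0.0091
```

```bash
python3 -m creep '{"delta_pos": [[0,0,-0.25],[0,0,-0.2],[-0.3,0.03,0],[-0.5,0.04,0],[-0.6,0.05,0],[-0.6,0.05,0],[-0.6,0.05,0],[-0.6,0.05,0]], "rot": [[0,0,0],[0,0,0],[0,0,0],[0,0,0],[0,0,0],[0,0,0],[0,0,0],[0,0,0]]}'
```

```text
t: 8.3
ee_pos: [0.5409, 0.1713, 0.2291]
tool_rot: [0.738, 0.675, -0.001, -0.001]
wrist_force: [0.6, 0.3, -3.7]
finger_gap: 0.0094
```

```bash
python3 -m creep '{"delta_pos": [[-0.7,0.05,0.1],[-0.8,0,0.1],[-0.6,-0.3,0],[-0.2,-0.6,0],[0,-0.8,0],[0,-0.8,0],[0,-0.8,0],[0,-0.8,0]], "rot": [[0,0,0],[0,0,0],[0,0,0],[0,0,0],[0,0,0],[0,0,0],[0,0,-0.1],[0,0,-0.1]]}'
```

```text
t: 9.1
ee_pos: [0.4766, 0.069, 0.2298]
tool_rot: [0.745, 0.667, -0.003, -0.004]
wrist_force: [1.2, 0.0, -2.7]
finger_gap: 0.0091
```

```bash
python3 -m creep '{"delta_pos": [[0,-0.8,0],[0,-0.8,0],[0,-0.8,0],[0,-0.8,0],[0,-0.8,0],[0,-0.6,0],[0,-0.4,0],[0,0,0]], "rot": [[0,0,0],[0,0,0],[0,0,0],[0,0,0],[0,0,0],[0,0,0],[0,0,0],[0,0,0]]}'
```

```text
t: 9.9
ee_pos: [0.4743, -0.0637, 0.2257]
tool_rot: [0.746, 0.666, -0.004, -0.006]
wrist_force: [-0.9, -0.0, -2.5]
finger_gap: 0.0094
```

```bash
python3 -m creep '{"delta_pos": [[0,-0.6,0.1],[0,-0.8,0.1],[0,-0.8,0],[0,-0.7,0],[0,-0.3,0],[0,0,0],[0,0,0],[0,0,0]], "rot": [[-0.02,-0.1,-0.06],[0,0,0],[0,0,0],[0,0,0],[0,0,0],[0,0,0],[0,0,0],[0,0,0]]}'
python3 - <<'E'
from h import *
for n in ('wrist','top','scene'): snap(n,n+'3')
o=get_obs(); print(o['ee_pos'],o['tool_rot'],o['wrist_force'])
a=cv2.imread('pics/scene3.png'); cv2.imwrite('pics/s_b.png',cv2.resize(a[150:360,80:480],(800,420)))
E
```

```text
t: 10.7
ee_pos: [0.475, -0.1387, 0.2298]
tool_rot: [0.747, 0.665, 0.001, -0.001]
wrist_force: [-0.2, 0.7, -3.6]
finger_gap: 0.0089
[ 0.47495709 -0.13906681  0.22982148] [ 0.74656423  0.66531078  0.00129114 -0.00132392] [-0.03501987  0.34133256 -3.28728432]
```

View pics/wrist3.png

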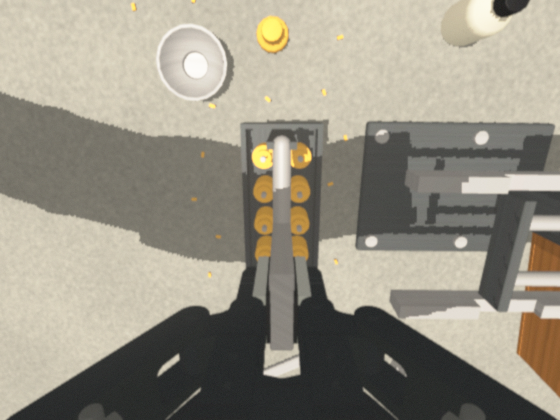

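View pics/s_b.png

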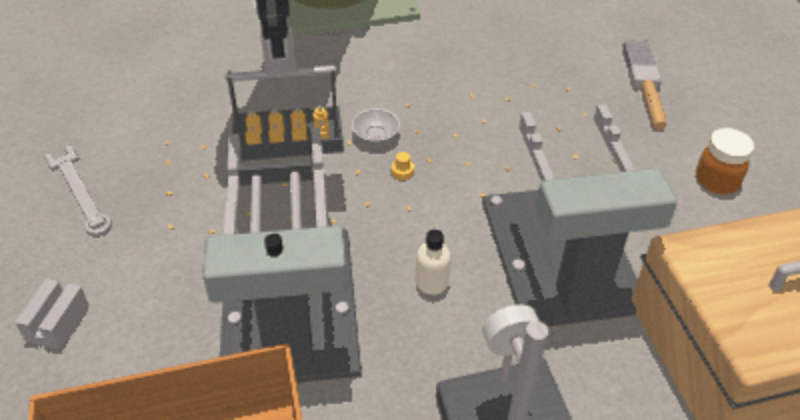

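The rack hangs level in the grip in front of the sprung hanger. In the wrist view its bar runs down column 283 with its end at row 137, and the arm tips are at (408,180) and (392,300). Next I'll measure the bar against the arms in this one picture.

```bash
python3 - <<'E'
from h import *
f=np.load('pics/wrist3.npz'); P=cloud(f['d'],f['K'],f['T'])
b=P[130:245,262:305]; b=b[(b[...,2]>.17)&(b[...,2]<.205)]
print('bar',len(b),b.min(0).round(4),b.max(0).round(4))
xs=[];ys=[]
for y in np.arange(-.12,-.075,.005):
    s=b[abs(b[:,1]-y)<.003]
    if len(s)>3:
        i=s[:,2]>s[:,2].max()-.003; print(y.round(3),s[:,0].min().round(4),s[:,0].max().round(4),'z',np.percentile(s[:,2],95).round(4)); xs.append((s[:,0].min()+s[:,0].max())/2); ys.append(y)
p=np.polyfit(ys,xs,1); print('bar yaw',-np.degrees(np.arctan(p[0])),'x at y -.1387',np.polyval(p,-.1387))
for lo,hi in [(-.135,-.105),(-.226,-.196)]:
    q=P[(P[...,2]>.166)&(P[...,2]<.178)&(P[...,1]>lo)&(P[...,1]<hi)&(P[...,0]>.53)&(P[...,0]<.62)]
    e=[]
    for x in np.arange(.565,.61,.005):
        s=q[abs(q[:,0]-x)<.003]; 
        if len(s): e.append((x.round(3),s[:,1].min().round(4),s[:,1].max().round(4),np.median(s[:,2]).round(4)))
    print('arm tip',np.sort(q[:,0])[5],e[::3])
pl=P[(P[...,2]>.179)&(P[...,2]<.188)&(P[...,0]<.66)&(P[...,0]>.58)&(P[...,1]<-.12)&(P[...,1]>-.21)]
print(cv2.minAreaRect((pl[:,:2]*1000).astype(np.float32)))
E
```

```text
bar 1822 [ 0.4716 -0.1228  0.1703] [ 0.4897 -0.0741  0.205 ]
-0.12 0.4716 0.482 z 0.2042
-0.115 0.4723 0.4825 z 0.1958
-0.11 0.473 0.483 z 0.1959
-0.105 0.4736 0.4836 z 0.1959
-0.1 0.4742 0.4841 z 0.1959
-0.095 0.4748 0.4846 z 0.1961
-0.09 0.4754 0.4851 z 0.1961
-0.085 0.4759 0.4857 z 0.196
-0.08 0.4734 0.4897 z 0.1958
bar yaw -6.589644853166717 x at y -.1387 0.4746658214776428
arm tip 0.5593998349169425 [(np.float64(0.565), np.float64(-0.1192), np.float64(-0.1088), np.float64(0.1735)), (np.float64(0.58), np.float64(-0.1215), np.float64(-0.1106), np.float64(0.1734)), (np.float64(0.595), np.float64(-0.1236), np.float64(-0.1125), np.float64(0.1733)), (np.float64(0.61), np.float64(-0.1249), np.float64(-0.1144), np.float64(0.1734))]
arm tip 0.5482340302967496 [(np.float64(0.565), np.float64(-0.21), np.float64(-0.1991), np.float64(0.1733)), (np.float64(0.58), np.float64(-0.2127), np.float64(-0.2008), np.float64(0.1733)), (np.float64(0.595), np.float64(-0.2142), np.float64(-0.2023), np.float64(0.1732)), (np.float64(0.61), np.float64(-0.2106), np.float64(-0.1961), np.float64(0.1722))]
((617.1947631835938, -165.88340759277344), (76.32960510253906, 8.893085479736328), 82.47618865966797)
```

```bash
python3 - <<'E'
from h import *
u=np.array([.9925,-.1219]); v=np.array([.1219,.9925]); S=np.array([.6137,-.1665]); tcp=np.array([.475,-.139])
for n in ('wrist3','top3','scene3'):
    f=np.load(f'pics/{n}.npz'); P=cloud(f['d'],f['K'],f['T']).reshape(-1,3)
    P=P[(P[:,0]>.4)&(P[:,0]<.56)&(P[:,1]>-.26)&(P[:,1]<-.03)]
    L=np.c_[(P[:,:2]-tcp)@u,(P[:,:2]-tcp)@v,P[:,2]]
    print(n,'TCP lateral off hanger axis',((tcp-S)@v).round(4))
    for nm,lo,hi in [('bar',.187,.199),('tray',.08,.10),('traylow',.082,.092),('tabtop',.24,.27)]:
        q=L[(L[:,2]>lo)&(L[:,2]<hi)&(abs(L[:,0])<.04)]
        if len(q)>20: print(' ',nm,len(q),np.percentile(q,1,axis=0).round(4),np.percentile(q,99,axis=0).round(4),q.min(0).round(4),q.max(0).round(4))
E
```

```text
wrist3 TCP lateral off hanger axis 0.0104
  bar 1703 [-0.0078  0.018   0.1906] [0.0062 0.0643 0.1972] [-0.0088  0.0169  0.1872] [0.0069 0.0652 0.1989]
  tray 3248 [-0.0288 -0.0616  0.0879] [0.0278 0.0672 0.0994] [-0.0324 -0.0633  0.087 ] [0.0307 0.0674 0.1   ]
  traylow 2637 [-0.0287 -0.0619  0.0878] [0.0276 0.0612 0.0916] [-0.029  -0.0633  0.087 ] [0.0279 0.0615 0.092 ]
  tabtop 6801 [-0.0352 -0.0157  0.2409] [0.0348 0.0185 0.2698] [-0.0393 -0.0178  0.24  ] [0.0384 0.0193 0.27  ]
top3 TCP lateral off hanger axis 0.0104
  bar 37 [-0.0097  0.0332  0.1879] [0.0031 0.0634 0.1977] [-0.0103  0.0331  0.1877] [0.0041 0.0643 0.1978]
  tray 140 [-0.0312  0.0188  0.0802] [0.0256 0.0668 0.0982] [-0.0359  0.0175  0.0801] [0.0277 0.067  0.0996]
  traylow 97 [-0.0314  0.0177  0.0829] [0.0235 0.0665 0.0919] [-0.0359  0.0175  0.0825] [0.0241 0.067  0.0919]
scene3 TCP lateral off hanger axis 0.0104
  bar 227 [-0.0044 -0.0643  0.1872] [0.0097 0.0602 0.1983] [-0.0051 -0.0652  0.1871] [0.0108 0.0606 0.1989]
  tray 467 [-0.0283 -0.0614  0.0848] [0.0361 0.0617 0.0998] [-0.0296 -0.0624  0.0823] [0.0373 0.0644 0.1   ]
  traylow 276 [-0.0281 -0.0621  0.0843] [0.0356 0.0597 0.0919] [-0.0296 -0.0624  0.0823] [0.0366 0.0641 0.092 ]
  tabtop 92 [-0.0036 -0.0202  0.2402] [0.0387 0.0152 0.2698] [-0.0049 -0.0205  0.2402] [0.0395 0.0153 0.2699]
```

```bash
python3 - <<'E'
import cv2
a=cv2.imread('pics/top3.png'); cv2.imwrite('pics/t_b.png',cv2.resize(a[120:300,220:420],(800,720))[:600])
E
```

```text
(no output)
```

View pics/t_b.png

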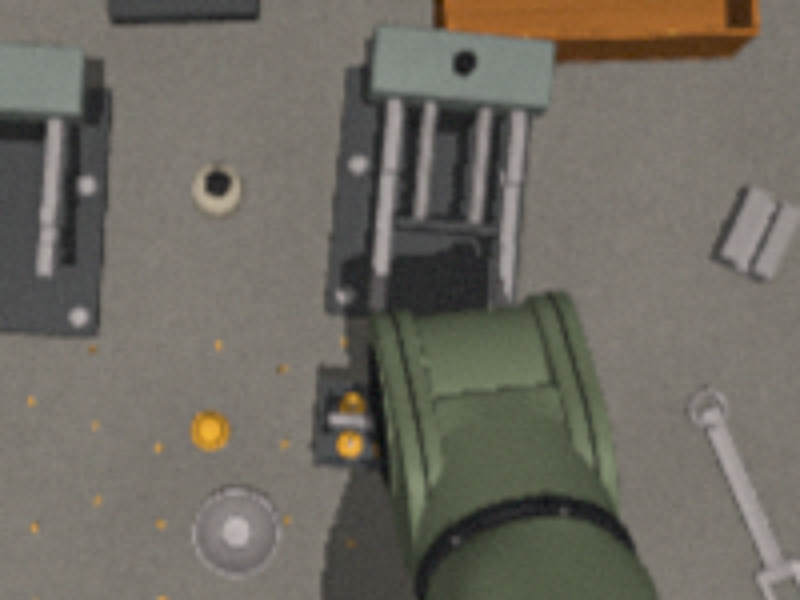

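```bash
python3 -m creep '{"delta_pos": [[0,-0.2,0],[0,-0.2,0],[0.3,-0.1,0.05],[0.5,-0.08,0.05],[0.5,-0.06,0],[0.3,-0.04,0],[0.2,0,0],[0,0,0]], "rot": [[0,0,-0.05],[0,0,0],[0,0,0],[0,0,0],[0,0,0],[0,0,0],[0,0,0],[0,0,0]]}'
python3 -c "
import numpy as np
from bench import get_obs
o=get_obs();p=o['ee_pos'];u=np.array([.9925,-.1219]); v=np.array([.1219,.9925]); S=np.array([.6137,-.1665]);q=o['tool_rot']
print(p,'along',(p[:2]-S)@u*1000,'lat',(p[:2]-S)@v*1000,'yaw',2*np.degrees(np.arctan2(q[1],q[0]))-90,'tilt',2*(q[0]*q[2]+q[3]*q[1]),2*(q[1]*q[2]-q[3]*q[0]),o['wrist_force'])"
```

```text
t: 11.65
ee_pos: [0.5232, -0.1581, 0.2326]
tool_rot: [0.749, 0.662, 0.001, -0.001]
wrist_force: [0.2, -0.7, -4.2]
finger_gap: 0.0088
[ 0.52318182 -0.1580935   0.23264137] along -90.8640467921422 lat -2.690713158047619 yaw -7.069129555427978 tilt 0.0004191349813352397 0.0036611962239091163 [ 0.22853138 -0.65205443 -4.19249877]
```

```bash
cat > st.py <<'E'
import numpy as np
from bench import get_obs
o=get_obs();p=o['ee_pos'];u=np.array([.9925,-.1219]); v=np.array([.1219,.9925]); S=np.array([.6137,-.1665]);q=o['tool_rot'];w=o['wrist_force']
print('along',((p[:2]-S)@u*1000).round(1),'lat',((p[:2]-S)@v*1000).round(1),'barz',((p[2]-.039)*1000).round(1),'yaw',(2*np.degrees(np.arctan2(q[1],q[0]))-90).round(2),'tilt xy',np.round([2*(q[0]*q[2]+q[3]*q[1]),2*(q[1]*q[2]-q[3]*q[0])],4),'F u,v,z',(w[:2]@u).round(2),(w[:2]@v).round(2),w[2].round(2))
E
python3 -m creep '{"delta_pos": [[0.2,0.1,0],[0.4,-0.05,0],[0.5,-0.06,0],[0.5,-0.06,-0.05],[0.3,-0.04,0],[0.1,0,-0.1],[0,0,-0.1],[0,0,0]], "rot": [[0,0,0],[0,0,0],[0,0,0],[0,0,0],[0,0,0],[0,0,0],[0,0,0],[0,0,0]]}'; python3 st.py
```

```text
t: 12.45
ee_pos: [0.5742, -0.1594, 0.2261]
tool_rot: [0.749, 0.662, 0.001, -0.002]
wrist_force: [-1.1, 0.2, -3.8]
finger_gap: 0.0087
along -40.1 lat 2.3 barz 187.1 yaw -7.02 tilt xy [-0.0012  0.004 ] F u,v,z -1.16 0.07 -3.8
```

```bash
python3 -m creep '{"delta_pos": [[0,-0.08,-0.1],[0,0,-0.08],[0,0,-0.05],[0,0,-0.03],[0,0,0]], "rot": [[-0.03,0,0],[0,0,0],[0,0,0],[0,0,0],[0,0,0]]}'; python3 st.py
```

```text
t: 12.95
ee_pos: [0.5734, -0.1617, 0.2193]
tool_rot: [0.749, 0.662, -0.001, -0.0]
wrist_force: [-0.3, -0.5, -3.4]
finger_gap: 0.0093
along -40.6 lat -0.1 barz 180.3 yaw -7.04 tilt xy [-0.0015 -0.0009] F u,v,z -0.22 -0.49 -3.41
```

```bash
python3 -m creep '{"delta_pos": [[0,0,-0.03],[0,0,-0.03],[0,0,0]], "rot": [[0,0,0],[0,0,0],[0,0,0]]}'; python3 st.py
```

```text
t: 13.25
ee_pos: [0.5735, -0.1618, 0.2181]
tool_rot: [0.749, 0.662, -0.001, 0.0]
wrist_force: [-1.5, -0.1, -0.2]
finger_gap: 0.0094
along -40.5 lat -0.2 barz 179.1 yaw -7.05 tilt xy [-0.001  -0.0011] F u,v,z -1.51 -0.31 -0.21
```

```bash
python3 -m creep '{"delta_pos": [[0.2,-0.024,0],[0.25,-0.03,0],[0.25,-0.03,0],[0.2,-0.024,0],[0.1,-0.012,0],[0,0,0]], "rot": [[0,0,0],[0,0,0],[0,0,0],[0,0,0],[0,0,0],[0,0,0]]}'; python3 st.py
```

```text
t: 13.85
ee_pos: [0.6009, -0.1648, 0.218]
tool_rot: [0.749, 0.662, -0.001, -0.0]
wrist_force: [-1.3, -0.2, 1.4]
finger_gap: 0.0096
along -12.9 lat 0.1 barz 179.0 yaw -7.03 tilt xy [-0.0013 -0.0008] F u,v,z -1.23 -0.3 1.38
```

```bash
python3 -m creep '{"delta_pos": [[0.1,-0.012,0],[0.08,-0.01,0],[0.04,-0.005,0],[0,0,0]], "rot": [[0,0,0],[0,0,0],[0,0,0],[0,0,0]]}'; python3 st.py; python3 -m creep '{"delta_pos": [[0.06,-0.007,0],[0.04,-0.005,0],[0,0,0]], "rot": [[0,0,0],[0,0,0],[0,0,0]]}'; python3 st.py
```

```text
t: 14.25
ee_pos: [0.6066, -0.1655, 0.218]
tool_rot: [0.749, 0.662, -0.001, -0.0]
wrist_force: [-0.7, -0.6, -1.1]
finger_gap: 0.0092
along -7.2 lat 0.2 barz 179.0 yaw -7.03 tilt xy [-0.0017 -0.0007] F u,v,z -0.62 -0.67 -1.09
t: 14.55
ee_pos: [0.6093, -0.1658, 0.2181]
tool_rot: [0.749, 0.662, -0.001, -0.0]
wrist_force: [-1.4, 0.6, -0.4]
finger_gap: 0.0094
along -4.5 lat 0.1 barz 179.1 yaw -7.03 tilt xy [-0.0016 -0.0007] F u,v,z -1.48 0.37 -0.45
```

```bash
python3 -m creep '{"delta_pos": [[0.06,-0.007,0],[0,0,0]], "rot": [[0,0,0],[0,0,0]]}'; python3 st.py; python3 -m creep '{"delta_pos": [[0.06,-0.007,0],[0,0,0]], "rot": [[0,0,0],[0,0,0]]}'; python3 st.py
```

```text
t: 14.75
ee_pos: [0.6104, -0.166, 0.218]
tool_rot: [0.749, 0.662, -0.001, -0.001]
wrist_force: [-2.3, 0.7, 1.0]
finger_gap: 0.009
along -3.3 lat 0.1 barz 179.0 yaw -7.04 tilt xy [-0.0029 -0.0006] F u,v,z -2.42 0.43 1.01
t: 14.95
ee_pos: [0.6116, -0.1661, 0.2178]
tool_rot: [0.749, 0.662, -0.002, -0.001]
wrist_force: [-4.5, 0.2, -0.8]
finger_gap: 0.0093
along -2.1 lat 0.1 barz 178.8 yaw -7.04 tilt xy [-0.0042 -0.0005] F u,v,z -4.49 -0.31 -0.76
```

```bash
python3 -m creep '{"delta_pos": [[0.06,-0.007,0],[0,0,0]], "rot": [[0,0,0],[0,0,0]]}'; python3 st.py; python3 -m creep '{"delta_pos": [[0.06,-0.007,0],[0.05,-0.006,0],[0,0,0]], "rot": [[0,0,0],[0,0,0],[0,0,0]]}'; python3 st.py
```

```text
t: 15.15
ee_pos: [0.6126, -0.1663, 0.2176]
tool_rot: [0.749, 0.662, -0.002, -0.002]
wrist_force: [-5.6, 0.7, 0.3]
finger_gap: 0.0093
along -1.1 lat 0.1 barz 178.6 yaw -7.04 tilt xy [-0.0056 -0.0004] F u,v,z -5.7 0.05 0.35
t: 15.45
ee_pos: [0.6144, -0.1665, 0.2174]
tool_rot: [0.749, 0.662, -0.003, -0.003]
wrist_force: [-7.1, 1.5, 1.0]
finger_gap: 0.0093
along 0.7 lat 0.1 barz 178.4 yaw -7.05 tilt xy [-0.0086 -0.0001] F u,v,z -7.27 0.65 1.0
```

```bash
python3 -m creep '{"delta_pos": [[0.06,-0.007,0.01],[0.06,-0.007,0],[0,0,0]], "rot": [[0,-0.04,0],[0,-0.02,0],[0,0,0]]}'; python3 st.py; python3 - <<'E'
from h import *
snap('wrist','w4'); snap('scene','s4')
a=cv2.imread('pics/scene4.png') if 0 else cv2.imread('pics/s4.png'); cv2.imwrite('pics/s4z.png',cv2.resize(a[160:310,150:350],(800,600),interpolation=cv2.INTER_CUBIC))
E
```

```text
t: 15.75
ee_pos: [0.6158, -0.1668, 0.2172]
tool_rot: [0.749, 0.662, -0.002, -0.002]
wrist_force: [-8.2, 1.3, 1.3]
finger_gap: 0.0089
along 2.1 lat -0.0 barz 178.2 yaw -7.05 tilt xy [-0.0044  0.0001] F u,v,z -8.26 0.27 1.29
```

View pics/w4.png

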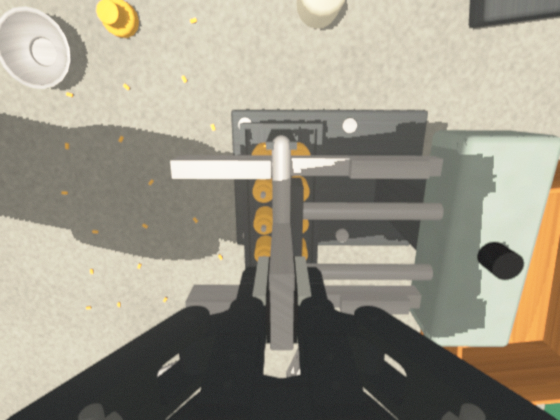

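View pics/s4z.png

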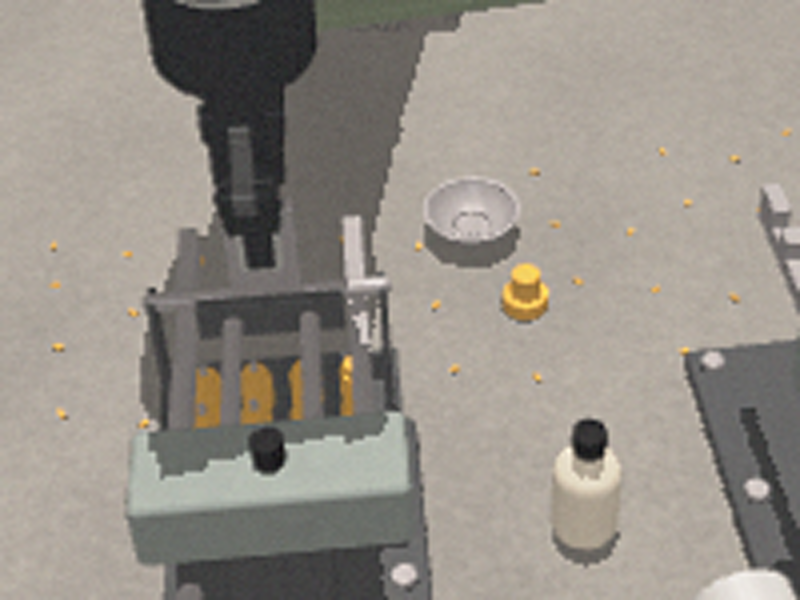

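The wrist view shows the bar (column 283) lying on the arm at row 165, against the buffer. The scene view agrees. I'll push it a little further and then let it down.

```bash
python3 -m creep '{"delta_pos": [[0.06,-0.007,0],[0,0,0]], "rot": [[0,-0.02,0],[0,-0.01,0]]}'; python3 st.py
```

```text
t: 16.05
ee_pos: [0.6161, -0.1668, 0.217]
tool_rot: [0.749, 0.662, -0.001, -0.001]
wrist_force: [-9.0, 1.8, 1.8]
finger_gap: 0.0094
along 2.4 lat -0.0 barz 178.0 yaw -7.04 tilt xy [-0.0033  0.0004] F u,v,z -9.19 0.67 1.77
```

```bash
python3 -m creep '{"delta_pos": [[0.05,-0.006,0],[0.01,-0.001,-0.06],[0.01,-0.001,-0.06]], "rot": [[0,0,0],[0,0,0],[0,0,0]]}'; python3 st.py
```

```text
t: 16.35
ee_pos: [0.6161, -0.167, 0.2139]
tool_rot: [0.749, 0.662, -0.003, -0.003]
wrist_force: [-8.1, 1.1, 1.4]
finger_gap: 0.0092
along 2.4 lat -0.2 barz 174.9 yaw -7.05 tilt xy [-0.0077  0.0005] F u,v,z -8.19 0.11 1.37
```

Bar height is down to 174.9 mm with no rise in force, so it's dropping in. I'll keep lowering gently.

```bash
python3 -m creep '{"delta_pos": [[0.02,-0.002,-0.06],[0.02,-0.002,-0.06],[0.02,0,0]], "rot": [[0,0,0],[0,0,0],[0,0,0]]}'; python3 st.py
```

```text
t: 16.65
ee_pos: [0.6159, -0.1672, 0.2104]
tool_rot: [0.749, 0.662, -0.004, -0.004]
wrist_force: [-8.0, 1.1, -0.1]
finger_gap: 0.0091
along 2.2 lat -0.4 barz 171.4 yaw -7.05 tilt xy [-0.0122  0.0005] F u,v,z -8.05 0.12 -0.12
```

```bash
python3 -m creep '{"delta_pos": [[0,0.005,-0.04],[0,0,-0.03],[0,0,0]], "rot": [[0,-0.04,0],[0,-0.02,0],[0,0,0]]}'; python3 st.py
```

```text
t: 16.95
ee_pos: [0.615, -0.1671, 0.209]
tool_rot: [0.749, 0.662, -0.002, -0.002]
wrist_force: [-3.5, 1.8, -1.2]
finger_gap: 0.009
along 1.4 lat -0.5 barz 170.0 yaw -7.07 tilt xy [-0.0054  0.0003] F u,v,z -3.69 1.31 -1.19
```

```bash
python3 -m creep '{"delta_pos": [[0,0,-0.04],[0,0,-0.02],[0,0,0]], "rot": [[0,-0.02,0],[0,0,0],[0,0,0]]}'; python3 st.py; python3 - <<'E'
from h import *
snap('wrist','w5'); f=np.load('pics/w5.npz'); P=cloud(f['d'],f['K'],f['T'])
b=P[(P[...,2]>.160)&(P[...,2]<.185)&(P[...,0]>.60)&(P[...,0]<.64)&(P[...,1]>-.125)&(P[...,1]<-.10)]
for y in np.arange(-.122,-.102,.004):
    s=b[abs(b[:,1]-y)<.002]; print(y.round(3),np.percentile(s[:,2],[50,95]).round(4))
E
```

```text
t: 17.25
ee_pos: [0.6149, -0.1671, 0.209]
tool_rot: [0.75, 0.662, -0.001, -0.001]
wrist_force: [-3.7, 1.2, -3.2]
finger_gap: 0.0096
along 1.2 lat -0.5 barz 170.0 yaw -7.1 tilt xy [-0.0015  0.    ] F u,v,z -3.85 0.78 -3.2
-0.122 [0.1729 0.1746]
-0.118 [0.1732 0.1746]
-0.114 [0.1729 0.1746]
-0.11 [0.1732 0.1747]
-0.106 [0.1727 0.1746]
-0.102 [0.1715 0.1731]
```

View pics/w5.png

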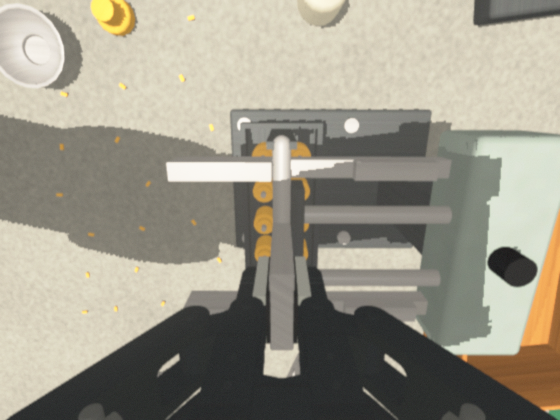

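```bash
python3 -m creep '{"delta_pos": [[0,0,-0.06],[0,0,-0.04],[0,0,0]], "rot": [[0,0,0],[0,0,0],[0,0,0]]}'; python3 st.py
```

```text
t: 17.6
ee_pos: [0.6148, -0.1671, 0.209]
tool_rot: [0.75, 0.662, -0.0, 0.0]
wrist_force: [-5.4, 0.7, -5.5]
finger_gap: 0.0092
along 1.1 lat -0.5 barz 170.0 yaw -7.14 tilt xy [ 0.0002 -0.0005] F u,v,z -5.43 0.07 -5.48
```

```bash
python3 -m creep '{"delta_pos": [[0,0,0],[0,0,0]], "rot": [[0,0,0],[0,0,0]]}'; python3 st.py; python3 -m creep '{"delta_pos": [[0,0,0],[0,0,0],[0,0,0],[0,0,0],[0,0,0],[0,0,0]], "rot": [[0,0,0],[0,0,0],[0,0,0],[0,0,0],[0,0,0],[0,0,0]]}' 50; python3 st.py;
```

```text
t: 17.8
ee_pos: [0.6146, -0.1671, 0.209]
tool_rot: [0.75, 0.662, -0.0, 0.0]
wrist_force: [-5.6, 1.1, -0.2]
finger_gap: 0.0092
along 0.9 lat -0.5 barz 170.0 yaw -7.15 tilt xy [-0.0002 -0.0004] F u,v,z -5.65 0.44 -0.22
t: 18.4
ee_pos: [0.6164, -0.1674, 0.2096]
tool_rot: [0.75, 0.662, 0.001, 0.002]
wrist_force: [-0.6, 0.5, 0.7]
finger_gap: 0.0501
along 2.7 lat -0.5 barz 170.6 yaw -7.14 tilt xy [ 0.0048 -0.0012] F u,v,z -0.66 0.41 0.69
```

Released. I'll go straight up and take a look.

```bash
python3 -m creep '{"delta_pos": [[0,0,0.3],[0,0,0.6],[0,0,1],[0,0,1],[0,0,1],[0,0,1],[0,-0.5,0.5],[0,0,0]], "rot": [[0,0,0],[0,0,0],[0,0,0],[0,0,0],[0,0,0],[0,0,0],[0,0,0],[0,0,0]]}'; python3 -m creep '{"delta_pos": [[0,-1,0],[0,-1,0],[0,-1,0],[0,-1,0],[0,-1,0],[0,0,0]], "rot": [[0,0,0],[0,0,0],[0,0,0],[0,0,0],[0,0,0],[0,0,0]]}'
python3 - <<'E'
from h import *
for n in ('wrist','scene','top'): snap(n,n+'6')
f=np.load('pics/wrist6.npz'); P=cloud(f['d'],f['K'],f['T'])
t=P[(P[...,2]>.215)&(P[...,2]<.26)&(P[...,0]>.57)&(P[...,0]<.67)&(P[...,1]<-.1)&(P[...,1]>-.25)]
tt=t[t[:,2]>np.percentile(t[:,2],70)-.004]
print('tab top z',np.median(tt[:,2]),cv2.minAreaRect((tt[:,:2]*1000).astype(np.float32)))
b=P[(P[...,2]>.160)&(P[...,2]<.19)&(P[...,0]>.59)&(P[...,0]<.64)&(P[...,1]<-.10)&(P[...,1]>-.23)]
for y in (-.104,-.108,-.112,-.135,-.14,-.2,-.217,-.22,-.224):
    s=b[abs(b[:,1]-y)<.002]; print(y,len(s),np.percentile(s[:,2],95).round(4) if len(s) else '')
a=cv2.imread('pics/scene6.png'); cv2.imwrite('pics/s6z.png',cv2.resize(a[160:310,150:350],(800,600),interpolation=cv2.INTER_CUBIC))
E
```

```text
t: 19.2
ee_pos: [0.6155, -0.1795, 0.3538]
tool_rot: [0.749, 0.662, 0.002, 0.002]
wrist_force: [0.5, -0.5, 0.1]
finger_gap: 0.0501
t: 19.8
ee_pos: [0.6153, -0.3048, 0.3515]
tool_rot: [0.748, 0.664, 0.003, 0.001]
wrist_force: [-0.2, 1.5, -0.2]
finger_gap: 0.05
tab top z 0.23127780116551103 ((613.1039428710938, -170.06468200683594), (30.55213737487793, 9.999754905700684), 82.04341125488281)
-0.104 0 
-0.108 0 
-0.112 0 
-0.135 0 
-0.14 12 0.1733
-0.2 94 0.1836
-0.217 152 0.1749
-0.22 67 0.1753
-0.224 61 0.1749
```

View pics/wrist6.png

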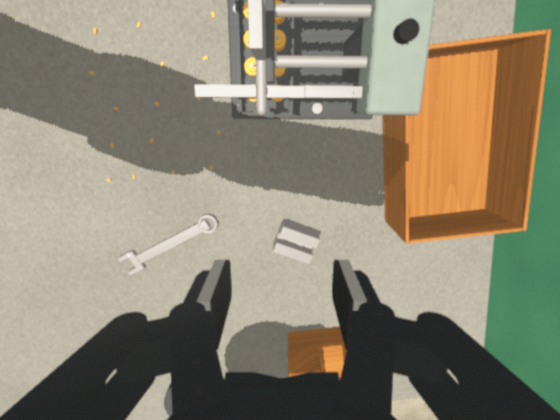

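View pics/s6z.png

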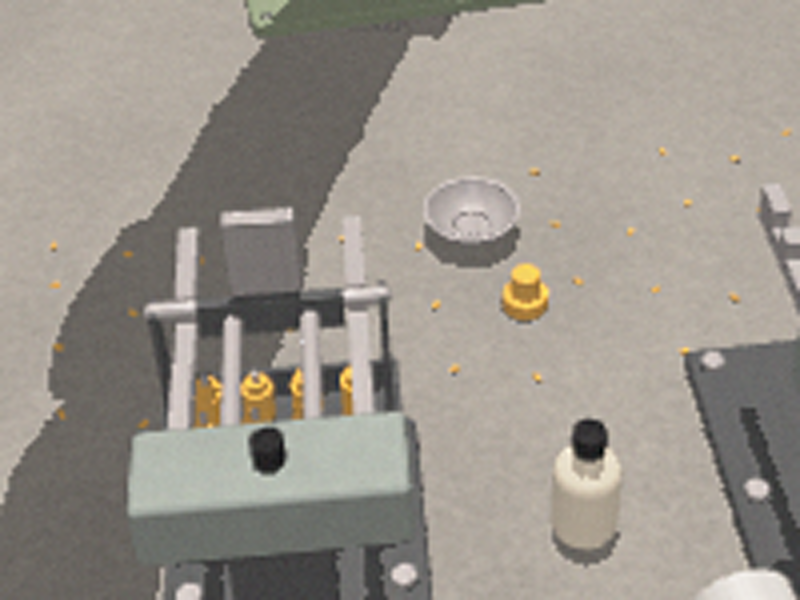

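```bash
python3 - <<'E'
from h import *
u=np.array([.9925,-.1219]); v=np.array([.1219,.9925]); S=np.array([.6137,-.1665])
for n in ('wrist6','scene6'):
    f=np.load(f'pics/{n}.npz'); P=cloud(f['d'],f['K'],f['T']).reshape(-1,3)
    L=np.c_[(P[:,:2]-S)@u,(P[:,:2]-S)@v,P[:,2]]
    q=L[(abs(L[:,0])<.03)&(abs(L[:,1])<.037)&(L[:,2]>.179)&(L[:,2]<.187)]
    for lo in np.arange(-.036,.036,.012):
        s=q[(q[:,1]>lo)&(q[:,1]<lo+.012)]; print(n,lo.round(3),len(s),np.percentile(s[:,0],[3,50,97]).round(4) if len(s) else '')
    for side in (1,-1):
        s=L[(abs(L[:,0])<.03)&(L[:,1]*side>.054)&(L[:,1]*side<.059)&(L[:,2]>.16)&(L[:,2]<.18)]; print(' bar side',side,len(s), (np.percentile(s[:,2],95).round(4),s[:,0].mean().round(4)) if len(s) else '')
    t=L[(abs(L[:,0])<.03)&(abs(L[:,1])<.015)&(L[:,2]>.19)&(L[:,2]<.24)]
    for z in (.195,.205,.215,.225): 
        s=t[abs(t[:,2]-z)<.004]; print(' tab',z,len(s),s[:,0].mean().round(4) if len(s) else '')
E
```

```text
wrist6 -0.036 120 [0.0051 0.0082 0.0113]
wrist6 -0.024 144 [-0.002   0.0079  0.0114]
wrist6 -0.012 124 [0.0055 0.0085 0.0114]
wrist6 0.0 135 [0.0056 0.0082 0.0115]
wrist6 0.012 141 [0.0051 0.0083 0.0116]
wrist6 0.024 11 [0.0059 0.0083 0.0113]
 bar side 1 0 
 bar side -1 55 (np.float64(0.1752), np.float64(-0.0001))
 tab 0.195 9 0.005
 tab 0.205 40 0.005
 tab 0.215 14 0.005
 tab 0.225 20 0.0045
scene6 -0.036 20 [0.0077 0.0124 0.0154]
scene6 -0.024 26 [0.0068 0.0109 0.0147]
scene6 -0.012 33 [0.005  0.0097 0.0147]
scene6 0.0 30 [0.0051 0.0099 0.0151]
scene6 0.012 21 [0.0068 0.0113 0.0158]
scene6 0.024 19 [0.0079 0.0118 0.0157]
 bar side 1 23 (np.float64(0.1749), np.float64(0.006))
 bar side -1 9 (np.float64(0.1746), np.float64(0.0049))
 tab 0.195 47 0.0065
 tab 0.205 42 0.0069
 tab 0.215 44 0.0067
 tab 0.225 49 0.0068
```

All the checks agree: the plate is about 5 mm back, both bar ends have their tops at about 175 mm, and the tab is vertical.

```bash
python3 -c "
from bench import *
print(get_obs()['t']); print(sign_off())"
```

```text
19.95
the job is handed in; nothing more can be done
None
```

The rack is now hanging on the sprung hanger, with its bar down in both notches. I handed the job in at t ≈ 20 s of the 58 s allowed; sign-off gives no verdict.

**What I did:** I gripped the tab and lifted the rack about 38 mm, near the top of the 15–40 mm range. I lowered it to about 20 mm above its seat before drawing it out to −x and carrying it level at that height. I laid the bar on the level arm tops, slid it back against the buffer with at most about 9 N on the wrist, lowered it into the notches, let go and backed away.

**Last checks, after letting go:**
- **Height:** both bar ends have their tops at about 175 mm, so the axis is at 170 mm. The tab top is at 231 mm, the same as on the plain hanger.
- **Level:** the tab stands vertical to within the measurement.
- **Buffer:** its front face is about 5 mm behind where it stood at rest.
- **Other items:** I saw no sign in the pictures that anything else moved, but did not measure each one.

**What disagreed:**
- **Contact with the buffer:** by eye I expected contact 5 mm before the seat, but I felt it 2–3 mm later. I followed the force.
- **Camera positions:** they differed by 3–7 mm between cameras. I used the wrist camera.
- **Wrist force:** the vertical reading wandered by a few newtons just before release, while the height held steady.

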